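Meter three hold-down weights from the tipping bin

ROBOT

A 7-joint arm with a two-finger parallel gripper is mounted at the origin on the work surface. World frame = base frame: x ahead of the robot, y to its left, z up, the work surface at z = 0. Lengths are in mm, angles in rad, forces in N, time in s.
With the tool pointing down it reaches from about 350 to 900 mm from the base axis. Payload 7.2 kg.
Tool frame: the origin (TCP) lies at the very end of the fingers, on their centre line; the grasp point (between the pads) lies 19 mm behind it (bot.hold_point_z is the distance from the TCP to the grasp point, in mm); z points along the fingers, y is the line along which they close (so a half turn about z gives the same grasp; the last joint's range is limited). The gripper opens to 85 mm and grips with 20 to 120 N. Pads are 22 mm wide; open, the fingers measure 114 mm over their backs; the gripper's body (76 mm by 85 mm) begins 54 mm behind the grasp point. The pads swing forward as they close: fully open they stand 13 mm farther back than shut.
Start: joints at [-1.328, 0.411, -0.013, 1.596, 0.006, 1.134, -0.082], TCP at [191.147, 595.056, 231.297] pointing down, gripper open.
Joint ranges: [-2.95, 2.95], [-0.29, 1.99], [-1.47, 1.44], [0.14, 2.54], [-1.03, 4.17], [0.13, 1.85], [-2.86, 2.86]. Speed limits (rad/s): [2.39, 2.39, 3.01, 3.01, 3.14, 3.14, 3.14].

INTERFACE

Orientations are given as a rotation vector (axis times angle).
In Python, from plant import observe, imaging, job, bot gives the robot as it stands. The module is installed in compiled form; this text tells all that it offers.
- The arm moves only by the tool carry_out, never from a script. Its argument "rows" is one flat list of numbers, 7 for each row, row after row: the shift along the tool's x, y, z each as a share of 2 cm, from -1 to 1, then the turn, a rotation vector about the tool's x, y, z each as a share of 0.1 rad, from -1 to 1, then the opening, from 0 (shut) to 1 (fully open). A call has 1 to 12 rows; each row shifts and turns the commanded pose from where the row before left it, along the tool's axes as they then stand; what a row does not reach is not made up. A row lasts 1/12 s, in which the tool goes at most 41.7 mm and 7.16 degrees, less where a joint would pass 70% of its speed; a pose out of reach is approached as far as the arm can. A call with a number of a shift or a turn outside -1 to 1 is refused whole. A call with a gripper value outside its range is refused whole. The fingers move at their own pace and stop on an object; "force" is the grip in N (left out, the last holds). Time passes only in rows, so rows that do not move let the fingers close. It gives the time, the measured TCP pose, the force, the opening and the grip force at its end, in the units of the state.
- observe(): the state, without advancing time (a new reading comes with each control period).
- imaging.camera(name): name is "scene" or "top" or "wrist"; returns a dict with "img" (384x512x3 uint8, red, green, blue), "intrinsics" (3x3 intrinsics, pixels), "T" (4x4, takes a point from camera to world coordinates); the wrist camera has in their place "hand_eye" (4x4, takes a point from camera to tool coordinates, whose origin is the TCP and whose axes are the flange's). Camera axes: x right, y down, z forward; pixel columns grow to the right and rows downward; lengths in mm; the calibration is good to about 2 mm. The wrist camera is an equidistant fisheye: a pixel r from the principal point sees the ray r / f radians off the axis. A picture is of the moment at which its call begins: read the wrist's pose just before it. There is no depth.
- job.close_job(): hands the job in; it is judged then, once.
Trained networks look in a picture, given as the dict that the camera call returned (one of the last four; its "shot" number tells which), for a name from the list of things; names that differ only in an ending like _2 or _b are one class to them, and where a whole thing is asked for, a point or a joint stands for the part that bears it (a point fixed in the world has none). Each returns a list of dicts, best first, with "score" (0 to 1); they miss things now and then, are a little off and sometimes report something else, mostly with a low value. They report only what shows in the picture. A call takes as long as a camera call. They do not tell look-alikes from the thing itself.
- imaging.silhouettes(target, picture): "mask" (384x512 bool, what is visible of it) and "box" ([left, top, right, bottom] in pixels, round what is visible of it).
- imaging.spot_point(target, picture): "at" ([column, row] in pixels: a listed point, or the origin of a listed thing).
The state is a dict: "time": time; "qpos": joint angles; "joint_velocities": joint speeds; "joint_efforts": joint torques, N m; "position": TCP position; "eef_rot": TCP orientation; "contact_force": force on the tool from outside, world axes, zero at the start; "moment": the same for the moment, N m; "width": finger opening in mm; "finger_force": force on a finger pad.
Only numpy, scipy, OpenCV 4.12 (cv2) and the standard library are available. Lean on these libraries where they do the work, as an engineer would, in place of code of your own. Each camera call takes 0.05 s, during which the arm holds its last target. There are 200 camera calls.

TASK

A freshly glued phone screen needs three hold-down weights: press down the bar at the side of the tipping bin to tip it just far enough that the weights begin to slide, and meter exactly three into the tray under its mouth, then let the bin back to rest with the other two still in it. Do not touch the weights, and leave the tray and the other things on the bench where they are.

Things in the scene. Friction and masses are not known exactly. Their poses are not given: they have to be found in the camera images.
- bin (a joint): Tilt of the tipping bin, rad: 0 = at its rest stop, growing as the mouth goes down (stop at 0.85). Spring (0.4 N m/rad, about 0.2 N m at rest) and damper bring it back when the bar is let go; pressing takes about 2 to 8 N. The first weight lets go at about 12 to 28 degrees of tilt (friction unknown), the next ones each about 5 degrees later.
- bin_axis (a point): Centre of the bin's hinge axis, 80 mm above the bench, between the cheeks of the dark steel stand. Axes turn with the bin: y along the hinge (towards the press bar), x towards the mouth, z up at tilt 0. The bin is a bare aluminium one-lane trough, x -73 to 75 mm, 31.5 mm wide, 23.5 inside, walls 22 mm high, open above and at the mouth.
- press_bar (a point): Centre of the round steel press bar, 16 mm thick, 50 mm long, parallel to the hinge axis, on the +y side of the trough (75 mm ahead of, 80 mm beside, 27 mm above the hinge axis at tilt 0; turns with the bin). Nothing stands above it; pushing it down tips the mouth down. At full tilt its centre is 40 mm above the bench.
- bin_mouth (a point): Middle of the floor's edge at the open mouth, where weights drop off; turns with the bin (75 mm ahead of, 22 mm above the hinge axis at tilt 0). The floor is slightly humped: five flat 30 mm steps, one weight on each; at tilt 0 they slope down to the mouth by 5, 0, -5, -10, -15 degrees (minus: leaning back), from the mouth backwards.
- tray: White plastic open tray standing loose on the bench under the mouth, 130 (x) by 100 (y) by 28 mm high, walls and floor 3 mm. Origin: centre of its underside; x points the way the bin pours.
- phone: Bystander: opened phone body, aluminium frame, 150 x 72 x 8 mm, lying on the bench. Origin: centre of its underside.
- driver: Bystander: screwdriver, 160 mm long, lying on the bench. Origin: under its middle.
- puller: Bystander: black rubber suction puller, 52 mm across, 36 mm high. Origin: centre of its underside.
- weight1: Plain dark steel hold-down weight, 24 x 20 x 12 mm, about 45 g, the first, at the mouth. At the start it lies flat on its own floor step, about 6 mm from its neighbours. All five are alike. Origin: centre of its underside.
- weight2: Plain dark steel hold-down weight, 24 x 20 x 12 mm, about 45 g, second from the mouth. At the start it lies flat on its own floor step, about 6 mm from its neighbours. All five are alike. Origin: centre of its underside.
- weight3: Plain dark steel hold-down weight, 24 x 20 x 12 mm, about 45 g, the middle one. At the start it lies flat on its own floor step, about 6 mm from its neighbours. All five are alike. Origin: centre of its underside.
- weight4: Plain dark steel hold-down weight, 24 x 20 x 12 mm, about 45 g, fourth from the mouth. At the start it lies flat on its own floor step, about 6 mm from its neighbours. All five are alike. Origin: centre of its underside.
- weight5: Plain dark steel hold-down weight, 24 x 20 x 12 mm, about 45 g, the last, at the back wall. At the start it lies flat on its own floor step, about 6 mm from its neighbours. All five are alike. Origin: centre of its underside.
There are look-alikes about, which are no part of the job. There is more than one size of the tray; the one meant has the size given above. There is more than one size of the part that bears bin; the job needs the larger.

How it is judged (in metres and radians):
On the way:
1. the bin is tipped by its press bar (value of joint bin above 0.12 rad and distance between the grasp point and press_bar below 0.07 m), for 0.2 s.
At the end, for the whole second after the job is handed in: Three weights rest inside the tray, the other two rest inside the bin, the bin is back at its rest stop (tilt below 0.05 rad) and all weights lie still (x of weight1 in the frame of tray between -0.064 and 0.064 m and y of weight1 in the frame of tray between -0.049 and 0.049 m and z of weight1 in the frame of tray between -0.002 and 0.03 m and linear speed of each of weight1, weight2, weight3, weight4, weight5 below 0.03 m/s and x of weight2 in the frame of tray between -0.064 and 0.064 m and y of weight2 in the frame of tray between -0.049 and 0.049 m and z of weight2 in the frame of tray between -0.002 and 0.03 m and x of weight3 in the frame of tray between -0.064 and 0.064 m and y of weight3 in the frame of tray between -0.049 and 0.049 m and z of weight3 in the frame of tray between -0.002 and 0.03 m and x of weight4 in the frame of bin_axis between -0.08 and 0.075 m and y of weight4 in the frame of bin_axis between -0.02 and 0.02 m and z of weight4 in the frame of bin_axis between 0 and 0.06 m and x of weight5 in the frame of bin_axis between -0.08 and 0.075 m and y of weight5 in the frame of bin_axis between -0.02 and 0.02 m and z of weight5 in the frame of bin_axis between 0 and 0.06 m and value of joint bin below 0.05 rad); the robot touches nothing.
It fails at once if the robot touches a weight (contact force between any of the fingers, the arm and weight1 above 0.3 N or contact force between any of the fingers, the arm and weight2 above 0.3 N or contact force between any of the fingers, the arm and weight3 above 0.3 N or contact force between any of the fingers, the arm and weight4 above 0.3 N or contact force between any of the fingers, the arm and weight5 above 0.3 N).
It fails at once if the tray is pushed more than 25 mm (distance of tray from where it was at the start of the episode above 0.025 m).
It fails at once if a bystander (phone, screwdriver, suction puller) is moved more than 25 mm (distance of any of phone, driver, puller from where it was at the start of the episode above 0.025 m).
It also fails if it takes over 72 s, if anything falls off the work surface, if the arm or the gripper's body presses on something with over 40 N, if the wrist force passes 120 N, or if a joint passes its speed limit or range.

## Working session

There is one attempt and no reset: what is moved stays moved. The work goes in short steps, Python scripts to look and compute and a tool call to move; the robot and the scene stay as the last step left them, time stands still between calls to the robot, and variables do not carry over. Pictures are saved under pics/ and viewed, at most 10 in all, crops included, and the job is handed in when it is done.

Besides the shell and the picture viewer there is one more tool, called after "Call:" as name(argument=value, ...), one argument or row to a line, values as JSON. carry_out: Moves the arm, as the interface text tells. Its arguments: {"type":"object","properties":{"rows":{"type":"array","items":{"type":"number"}},"force":{"type":"number"}},"required":["rows"]}

```bash
mkdir -p pics
cat > h.py <<'E'
import numpy as np, cv2
from plant import observe, imaging, job, bot
def ray(p,px):
    K=p["intrinsics"];d=np.linalg.inv(K)@[px[0],px[1],1];T=np.array(p["T"]);return T[:3,3],T[:3,:3]@d
def atz(p,px,z):
    o,d=ray(p,px);return o+d*(z-o[2])/d[2]
def proj(p,X):
    T=np.linalg.inv(p["T"]);c=T[:3,:3]@X+T[:3,3];u=p["intrinsics"]@c;return u[:2]/u[2]
E
python3 - <<'E'
from h import *
np.set_printoptions(precision=1,suppress=True)
ims=[]
for n in("scene","top"):
    p=imaging.camera(n);ims.append(p["img"])
    for t,z in(("press_bar",107),("bin_axis",80),("bin_mouth",102),("tray",0),("phone",0),("driver",0),("puller",0)):
        for r in imaging.spot_point(t,p)[:3]: print(n,t,np.array(r["at"]),round(r["score"],2),atz(p,r["at"],z))
cv2.imwrite("pics/a.png",ims[0][:,:,::-1]);cv2.imwrite("pics/b.png",ims[1][:,:,::-1])
s=observe();print(s)
E
```

```text
scene press_bar [285.2 222. ] 0.63 [630.8  18.3 107. ]
scene press_bar [227.2 157.7] 0.61 [417.7 -34.6 107. ]
scene bin_axis [204.9 150. ] 0.95 [355.9 -70.8  80. ]
scene bin_axis [248.9 202.4] 0.65 [538.3 -29.8  80. ]
scene bin_mouth [199.3 157.5] 0.9 [387.1 -95.4 102. ]
scene bin_mouth [246.6 196.2] 0.74 [532.6 -33.2 102. ]
scene bin_mouth [247.1 208.1] 0.15 [561.9 -44.6 102. ]
scene tray [303.9 159.6] 0.88 [433.6 176.8   0. ]
scene tray [425.9 202.8] 0.8 [676.5 402.5   0. ]
scene tray [252.8 265.9] 0.72 [657.6 -71.2   0. ]
scene phone [173.  251.7] 0.84 [ 548.7 -231.     0. ]
scene driver [126.9 231.4] 0.64 [ 453.2 -316.3    0. ]
top press_bar [266.4 235.9] 0.82 [406.2 -23.  107. ]
top press_bar [252.7 162.9] 0.55 [631.5  11.8 107. ]
top bin_axis [268.2 195. ] 0.72 [533.3 -34.   80. ]
top bin_axis [279.6 260.4] 0.64 [330.  -62.4  80. ]
top bin_mouth [288.7 247.8] 0.78 [368.3 -89.8 102. ]
top bin_mouth [274.  168.5] 0.67 [613.  -53.6 102. ]
top tray [275.4 159.8] 0.96 [658.5 -66.1   0. ]
top tray [199.8 226.6] 0.91 [443.2 190.2   0. ]
top tray [135.6 162.6] 0.83 [662.3 400.6   0. ]
top phone [323.4 195.2] 0.97 [ 535.2 -221.     0. ]
top phone [267.4 194.5] 0.49 [542.8 -35.6   0. ]
top driver [352.9 216.5] 0.49 [ 461.9 -315.     0. ]
top puller [209.1 157.7] 0.46 [671.9 155.1   0. ]
{'time': 0.8, 'qpos': array([-1.3,  0.4, -0. ,  1.6,  0. ,  1.1, -0.1]), 'joint_velocities': array([ 0.,  0., -0., -0., -0.,  0., -0.]), 'joint_efforts': array([  0. , -60. ,   0.7, -30. ,   0. ,   0. ,  -0. ]), 'position': array([191.2, 595.1, 231.3]), 'eef_rot': array([0.5, 3.1, 0. ]), 'contact_force': array([ 0.3, -0.4, -0.8]), 'moment': array([-0.,  0., -0.]), 'finger_force': 0.0, 'width': 85.85375100004667}
```

View pics/a.png

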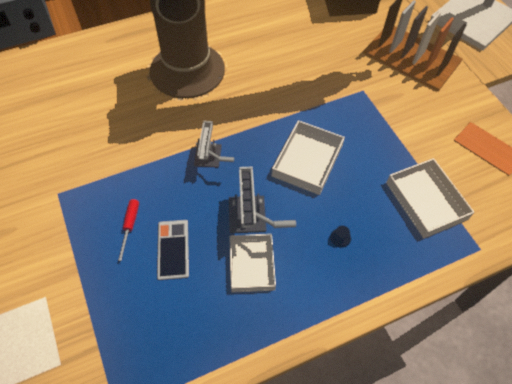

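View pics/b.png

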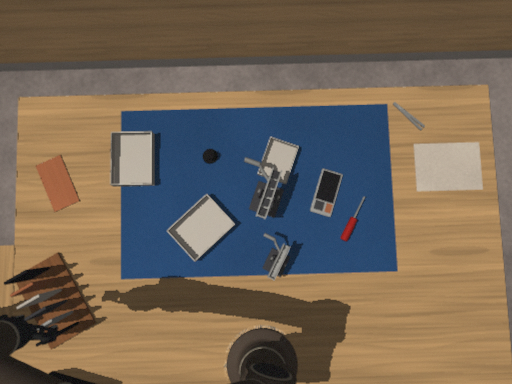

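The large bin has its axis near (535,-32), and it pours at about -20° into the tray at (658,-68). Its bar is near (631,15), which fits the geometry given. The look-alike is the smaller stand at (350,-65). Next I work out the transfer in tool axes.

Run:
```python
from h import *
from scipy.spatial.transform import Rotation as R
np.set_printoptions(precision=3,suppress=True)
s=observe();M=R.from_rotvec(s["eef_rot"]).as_matrix();print(M)
print(M.T@(np.array([634,20,150])-s["position"])/20)
A=[];b=[]
for n in("scene","top"):
    p=imaging.camera(n)
    for r in imaging.silhouettes("bin",p)[:3]:
        m=r["mask"];c=np.argwhere(m)[:,::-1].mean(0);print(n,r["box"],round(r["score"],2),c)
        e=cv2.minAreaRect(np.argwhere(m)[:,::-1].astype(np.float32));print(e)
    for r in imaging.silhouettes("tray",p)[:3]:
        q=cv2.boxPoints(cv2.minAreaRect(np.argwhere(r["mask"])[:,::-1].astype(np.float32)))
        print("tray",[atz(p,x,28)[:2].round() for x in q])
    # predicted vs
    u=np.array([np.cos(-.35),np.sin(-.35),0]);v=np.array([-u[1],u[0],0]);a=np.array([534,-32,80])
    print(n,[proj(p,a+75*u+80*v+[0,0,27]),proj(p,a+75*u+[0,0,22])])
```

```text
[[-0.952  0.306  0.   ]
 [ 0.306  0.952  0.   ]
 [ 0.     0.    -1.   ]]
[-29.875 -20.603   4.065]
scene [195.3, 121.9, 229.8, 160.7] 0.87 [207.992 142.926]
((216.24046325683594, 140.4752960205078), (35.07936477661133, 37.78142547607422), 5.440332412719727)
scene [238.2, 166.6, 297.8, 228.1] 0.7 [262.21  205.643]
((256.1591491699219, 206.24073791503906), (79.99276733398438, 44.389381408691406), 50.82633972167969)
tray [array([573., -94.]), array([612.,   3.]), array([741., -53.]), array([ 704., -144.])]
tray [array([587., 323.]), array([548., 488.]), array([758., 480.]), array([786., 327.])]
tray [array([458.,  64.]), array([308., 203.]), array([427., 301.]), array([564., 159.])]
scene [array([285.066, 222.531]), array([249.241, 225.443])]
top [243.5, 155.0, 283.7, 217.1] 0.76 [264.112 185.762]
((255.1500244140625, 188.0500030517578), (39.528472900390625, 53.12626647949219), 18.434947967529297)
top [261.4, 234.7, 293.1, 281.1] 0.66 [277.802 257.704]
((277.931884765625, 255.67735290527344), (45.6612663269043, 23.71666717529297), 84.42780303955078)
tray [array([431., 299.]), array([553., 164.]), array([447.,  70.]), array([328., 204.])]
tray [array([608.,   2.]), array([736., -48.]), array([ 697., -146.]), array([570., -95.])]
tray [array([582., 477.]), array([762., 477.]), array([758., 333.]), array([578., 334.])]
top [array([250.888, 162.836]), array([275.425, 171.192])]
```

Call:
carry_out(
  rows=[0, 0, -1, 0, 0, 0, 0, 0, 0, -1, 0, 0, 0, 0, -1, -0.69, 0, 0, 0, 0, 0, -1, -0.69, 0, 0, 0, 0, 0, -1, -0.69, 0, 0, 0, 0, 0, -1, -0.69, 0, 0, 0, 0, 0, -1, -0.69, 0, 0, 0, 0, 0, -1, -0.69, 0, 0, 0, 0, 0, -1, -0.69, 0, 0, 0, 0, 0, -1, -0.69, 0, 0, 0, 0, 0, -1, -0.69, 0, 0, 0, 0, 0, -1, -0.69, 0, 0, 0, 0, 0],
)

```text
time: 2.1
position: [340.0, 401.5, 271.5]
eef_rot: [0.486, 3.104, 0.001]
contact_force: [0.7, -0.3, -0.6]
width: -0.3
finger_force: 0.0
```

Call:
carry_out(
  rows=[-1, -0.69, 0, 0, 0, 0, 0, -1, -0.69, 0, 0, 0, 0, 0, -1, -0.69, 0, 0, 0, 0, 0, -1, -0.69, 0, 0, 0, 0, 0, -1, -0.69, 0, 0, 0, 0, 0, -1, -0.69, 0, 0, 0, 0, 0, -1, -0.69, 0, 0, 0, 0, 0, -1, -0.69, 0, 0, 0, 0, 0, -1, -0.69, 0, 0, 0, 0, 0, -1, -0.69, 0, 0, 0, 0, 0, -1, -0.69, 0, 0, 0, 0, 0, -1, -0.69, 0, 0, 0, 0, 0],
)

```text
time: 3.1
position: [517.8, 170.5, 271.5]
eef_rot: [0.486, 3.103, 0.0]
contact_force: [-0.4, 0.3, 0.1]
width: 0.2
finger_force: 0.0
```

Call:
carry_out(
  rows=[-1, -0.69, 0, 0, 0, 0, 0, -1, -0.69, 0, 0, 0, 0, 0, -1, -0.69, 0, 0, 0, 0, 0, -1, -0.69, 0, 0, 0, 0, 0, -1, -0.69, 0, 0, 0, 0, 0, -1, -0.69, 0, 0, 0, 0, 0, -1, -0.69, 0, 0, 0, 0, 0, -0.9, -0.6, 0, 0, 0, 0, 0, 0, 0, 0, 0, 0, 0, 0, 0, 0, 0, 0, 0, 0, 0],
)

```text
time: 3.93
position: [634.7, 18.3, 270.9]
eef_rot: [-0.49, -3.103, 0.001]
contact_force: [0.5, 0.4, 0.5]
width: -0.3
finger_force: 0.0
```

Next I go down to about 135 mm and check the view from all three cameras.

Call:
carry_out(
  rows=[0, 0, 1, 0, 0, 0, 0, 0, 0, 1, 0, 0, 0, 0, 0, 0, 1, 0, 0, 0, 0, 0, 0, 1, 0, 0, 0, 0, 0, 0, 1, 0, 0, 0, 0, 0, 0, 1, 0, 0, 0, 0, 0, 0, 0.8, 0, 0, 0, 0, 0, 0, 0, 0, 0, 0, 0],
)

```text
time: 4.6
position: [631.8, 21.5, 131.9]
eef_rot: [-0.482, -3.099, 0.001]
contact_force: [-0.5, -0.3, -0.5]
width: -0.4
finger_force: 0.0
```

Run:
```python
from h import *
a=[cv2.resize(imaging.camera(n)["img"][y:y+150,x:x+200],(400,300),interpolation=cv2.INTER_CUBIC) for n,x,y in(("scene",160,140),("top",170,110))]
w=imaging.camera("wrist")["img"]
o=np.hstack(a);o=np.vstack([o,np.hstack([cv2.resize(w,(400,300)),np.zeros((300,400,3),np.uint8)])])
cv2.imwrite("pics/c.png",o[:,:,::-1])
```

```text
(no output)
```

View pics/c.png

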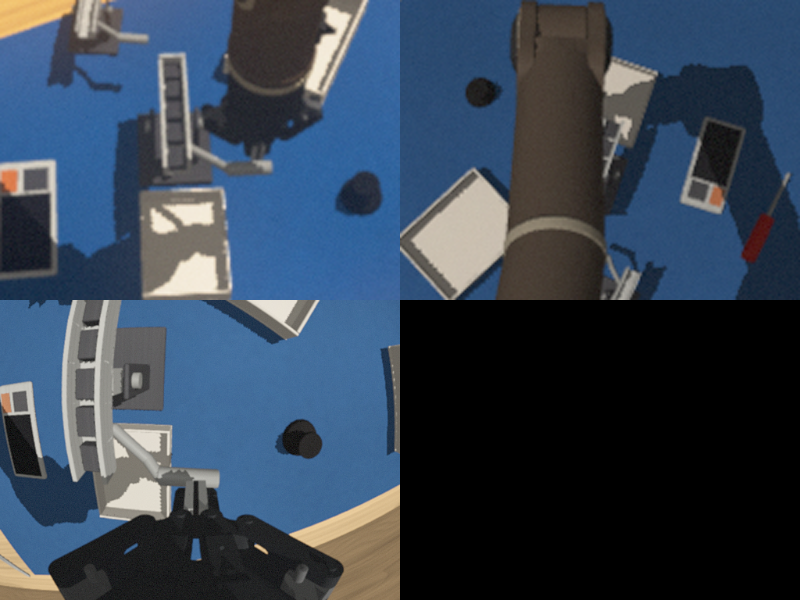

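The scene and wrist views both show all five weights, and the fingers are over the bar. I start pressing to about 9° of tilt.

Call:
carry_out(
  rows=[0, 0, 0.7, 0, 0, 0, 0, 0, 0, 0.2, 0, 0, 0, 0, 0, 0, 0.2, 0, 0, 0, 0, 0, 0, 0.2, 0, 0, 0, 0, 0, 0, 0.15, 0, 0, 0, 0, 0, 0, 0, 0, 0, 0, 0],
)

```text
time: 5.25
position: [635.6, 19.6, 107.1]
eef_rot: [0.486, 3.101, 0.001]
contact_force: [2.9, 0.2, 4.0]
width: -0.4
finger_force: 1.7
```

```bash
cat > chk.py <<'E'
from h import *
import sys
p=imaging.camera("scene");s=observe();t=np.arcsin(np.clip((s["position"][2]-88)/79.7,-1,1))
print("tilt~",round(19.8-np.degrees(t),1),"Fz",s["contact_force"].round(1),s["position"].round(1),round(s["time"],2))
r=[x for x in imaging.spot_point("weight1",p) if x["score"]>.2]
print(sorted([(round(x["at"][1]),round(x["at"][0]),round(x["score"],2)) for x in r]))
if len(sys.argv)>1:
    o=cv2.resize(p["img"][150:290,210:310],(400,560),interpolation=cv2.INTER_CUBIC)
    w=cv2.resize(imaging.camera("wrist")["img"][:290,:256],(400,453));w=np.vstack([w,np.zeros((107,400,3),np.uint8)])
    cv2.imwrite("pics/"+sys.argv[1]+".png",np.hstack([o,w])[:,:,::-1])
E
python3 chk.py
```

```text
tilt~ 5.9 Fz [ 2.4 -1.1  3.8] [635.3  19.6 107.1] 5.3
[(178, 244, 0.43), (188, 246, 0.63), (198, 248, 0.48), (209, 250, 0.66), (223, 246, 0.51), (267, 255, 0.57)]
```

Call:
carry_out(
  rows=[0, 0, 0.15, 0, 0, 0, 0, 0, 0, 0.1, 0, 0, 0, 0, 0, 0, 0.1, 0, 0, 0, 0, 0, 0, 0, 0, 0, 0, 0],
)

```text
time: 5.68
position: [634.3, 19.8, 99.0]
eef_rot: [-0.486, -3.103, -0.0]
contact_force: [1.5, -0.9, 3.4]
width: 0.1
finger_force: 1.7
```

```bash
python3 chk.py d1
```

```text
tilt~ 11.8 Fz [ 1.9 -0.3  3.3] [634.2  19.8  99.1] 5.73
[(180, 247, 0.62), (188, 249, 0.59), (200, 247, 0.56), (212, 246, 0.42), (224, 249, 0.62)]
```

View pics/d1.png

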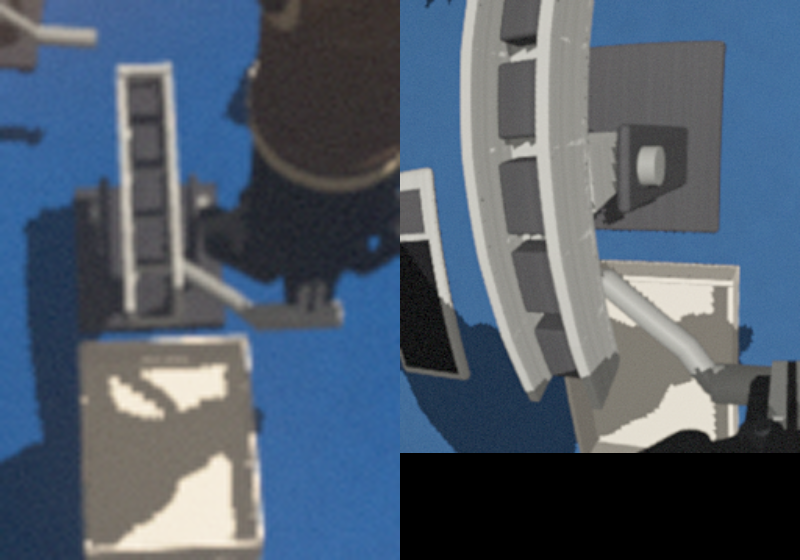

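All five weights are still in place at about 12°, and the finger is square on the bar. I continue in 2 mm steps.

Call:
carry_out(
  rows=[0, 0, 0.1, 0, 0, 0, 0, 0, 0, 0, 0, 0, 0, 0, 0, 0, 0, 0, 0, 0, 0, 0, 0, 0.1, 0, 0, 0, 0, 0, 0, 0, 0, 0, 0, 0, 0, 0, 0, 0, 0, 0, 0],
)

```text
time: 6.33
position: [634.3, 19.7, 95.1]
eef_rot: [-0.486, -3.103, 0.0]
contact_force: [2.4, -1.0, 2.9]
width: -0.1
finger_force: 1.7
```

```bash
python3 chk.py
```

```text
tilt~ 14.6 Fz [ 2.2 -1.6  3.6] [634.4  19.7  95.2] 6.38
[(189, 248, 0.44), (199, 246, 0.6), (213, 248, 0.58), (225, 248, 0.65)]
```

Call:
carry_out(
  rows=[0, 0, 0.1, 0, 0, 0, 0, 0, 0, 0, 0, 0, 0, 0, 0, 0, 0, 0, 0, 0, 0, 0, 0, 0.1, 0, 0, 0, 0, 0, 0, 0, 0, 0, 0, 0, 0, 0, 0, 0, 0, 0, 0],
)

```text
time: 6.93
position: [634.3, 19.7, 91.1]
eef_rot: [-0.486, -3.103, 0.0]
contact_force: [2.6, -0.8, 3.2]
width: -0.2
finger_force: 1.7
```

```bash
python3 chk.py
```

```text
tilt~ 17.5 Fz [ 2.  -1.   2.6] [634.4  19.7  91.2] 6.98
[(178, 243, 0.4), (188, 244, 0.68), (198, 250, 0.66), (215, 249, 0.5), (224, 247, 0.55)]
```

Call:
carry_out(
  rows=[0, 0, 0.1, 0, 0, 0, 0, 0, 0, 0, 0, 0, 0, 0, 0, 0, 0, 0, 0, 0, 0, 0, 0, 0.1, 0, 0, 0, 0, 0, 0, 0, 0, 0, 0, 0, 0, 0, 0, 0, 0, 0, 0],
)

```text
time: 7.53
position: [634.4, 19.7, 87.2]
eef_rot: [-0.486, -3.104, 0.0]
contact_force: [2.1, -0.9, 3.8]
width: 0.2
finger_force: 1.8
```

```bash
python3 chk.py
```

```text
tilt~ 20.4 Fz [ 1.7 -1.9  3. ] [634.4  19.7  87.2] 7.58
[(177, 248, 0.48), (187, 246, 0.53), (199, 248, 0.57), (214, 248, 0.63), (226, 246, 0.48)]
```

Call:
carry_out(
  rows=[0, 0, 0.1, 0, 0, 0, 0, 0, 0, 0, 0, 0, 0, 0, 0, 0, 0, 0, 0, 0, 0, 0, 0, 0.1, 0, 0, 0, 0, 0, 0, 0, 0, 0, 0, 0, 0, 0, 0, 0, 0, 0, 0],
)

```text
time: 8.13
position: [634.4, 19.8, 83.1]
eef_rot: [-0.486, -3.104, -0.0]
contact_force: [2.5, -2.1, 2.9]
width: -0.1
finger_force: 1.8
```

```bash
python3 chk.py
```

```text
tilt~ 23.3 Fz [ 1.7 -0.4  3.3] [634.4  19.7  83.2] 8.18
[(180, 246, 0.44), (202, 246, 0.61), (214, 249, 0.64), (228, 246, 0.42)]
```

Call:
carry_out(
  rows=[0, 0, 0.1, 0, 0, 0, 0, 0, 0, 0, 0, 0, 0, 0, 0, 0, 0, 0, 0, 0, 0, 0, 0, 0, 0, 0, 0, 0, 0, 0, 0, 0, 0, 0, 0, 0, 0, 0, 0, 0, 0, 0],
)

```text
time: 8.73
position: [634.4, 19.7, 81.3]
eef_rot: [-0.486, -3.104, 0.0]
contact_force: [0.8, -1.1, 3.0]
width: 0.1
finger_force: 1.8
```

```bash
python3 chk.py e1
```

```text
tilt~ 24.6 Fz [ 0.6 -1.   3.3] [634.4  19.7  81.3] 8.78
[(178, 245, 0.39), (201, 247, 0.65), (213, 247, 0.64), (232, 247, 0.53)]
```

View pics/e1.png

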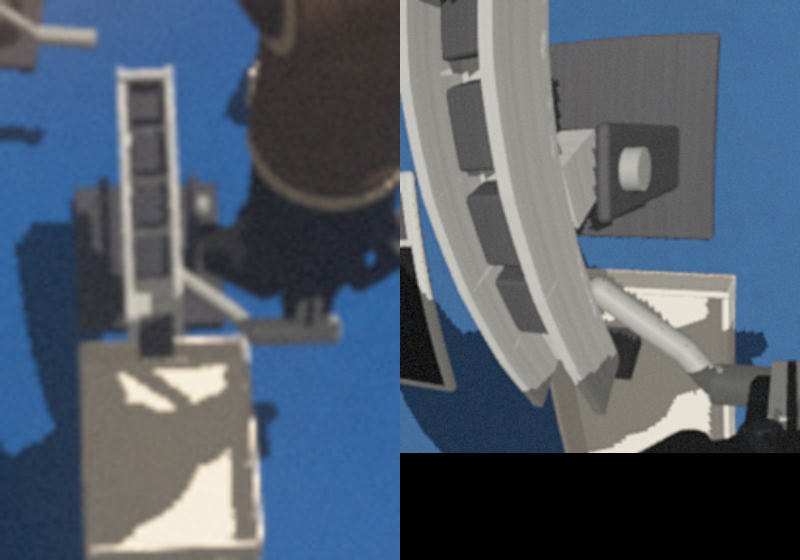

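Weight 1 is dropping off at about 24°. I go on to about 29° for the second.

Call:
carry_out(
  rows=[0, 0, 0, 0, 0, 0, 0, 0, 0, 0, 0, 0, 0, 0, 0, 0, 0.1, 0, 0, 0, 0, 0, 0, 0.1, 0, 0, 0, 0, 0, 0, 0.1, 0, 0, 0, 0, 0, 0, 0, 0, 0, 0, 0, 0, 0, 0, 0, 0, 0, 0, 0, 0, 0, 0, 0, 0, 0],
)

```text
time: 9.55
position: [634.3, 19.8, 75.2]
eef_rot: [-0.486, -3.103, 0.0]
contact_force: [0.4, -0.6, 4.0]
width: 0.0
finger_force: 2.1
```

```bash
python3 chk.py
```

```text
tilt~ 29.0 Fz [ 0.4 -0.4  4.9] [634.3  19.8  75.3] 9.6
[(178, 247, 0.64), (188, 246, 0.45), (202, 245, 0.53), (215, 248, 0.48), (256, 248, 0.57)]
```

Call:
carry_out(
  rows=[0, 0, 0.06, 0, 0, 0, 0, 0, 0, 0, 0, 0, 0, 0, 0, 0, 0, 0, 0, 0, 0, 0, 0, 0, 0, 0, 0, 0, 0, 0, 0, 0, 0, 0, 0, 0, 0, 0, 0, 0, 0, 0, 0, 0, 0, 0, 0, 0, 0],
)

```text
time: 10.23
position: [634.3, 19.8, 74.0]
eef_rot: [-0.486, -3.103, -0.0]
contact_force: [-0.6, -0.4, 4.7]
width: -0.1
finger_force: 2.2
```

```bash
python3 chk.py
```

```text
tilt~ 29.9 Fz [-1.9  0.4  4.7] [634.3  19.8  74. ] 10.28
[(177, 245, 0.51), (188, 245, 0.56), (203, 248, 0.63), (219, 247, 0.59)]
```

Call:
carry_out(
  rows=[0, 0, 0, 0, 0, 0, 0, 0, 0, 0, 0, 0, 0, 0, 0, 0, 0, 0, 0, 0, 0, 0, 0, 0, 0, 0, 0, 0, 0, 0, 0, 0, 0, 0, 0, 0, 0, 0, 0, 0, 0, 0],
)

```text
time: 10.83
position: [634.3, 19.8, 74.0]
eef_rot: [-0.486, -3.103, -0.0]
contact_force: [-1.1, -1.3, 5.1]
width: 0.4
finger_force: 2.2
```

```bash
python3 chk.py e2
```

```text
tilt~ 29.9 Fz [-2.1 -0.1  5.2] [634.3  19.8  74. ] 10.88
[(179, 244, 0.41), (188, 248, 0.62), (202, 246, 0.57), (216, 248, 0.4), (253, 249, 0.65)]
```

View pics/e2.png

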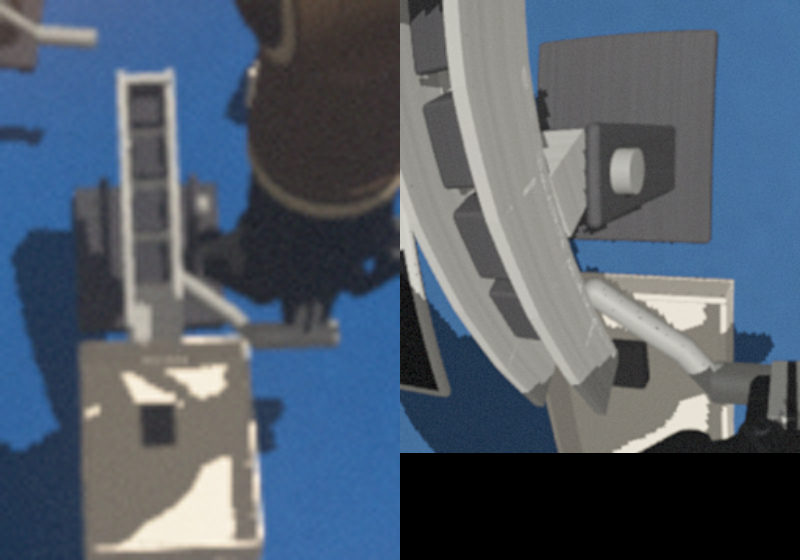

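Weight 1 is in the tray (scene px 249,256) and the other four are still in the trough. I take smaller steps now.

Call:
carry_out(
  rows=[0, 0, 0.06, 0, 0, 0, 0, 0, 0, 0, 0, 0, 0, 0, 0, 0, 0, 0, 0, 0, 0, 0, 0, 0, 0, 0, 0, 0, 0, 0, 0, 0, 0, 0, 0, 0, 0, 0, 0, 0, 0, 0, 0, 0, 0, 0, 0, 0, 0],
)

```text
time: 11.57
position: [634.3, 19.8, 72.8]
eef_rot: [-0.486, -3.103, -0.0]
contact_force: [-2.8, 0.4, 5.0]
width: 0.0
finger_force: 2.5
```

```bash
python3 chk.py
```

```text
tilt~ 30.8 Fz [-2.8  0.4  4.2] [634.2  19.8  72.8] 11.62
[(182, 247, 0.65), (189, 248, 0.47), (202, 247, 0.6), (250, 249, 0.39), (253, 248, 0.46)]
```

Weight 2 is down at about 30.5°, so the third should go near 35.5° (z ≈ 66.4).

Call:
carry_out(
  rows=[0, 0, 0, 0, 0, 0, 0, 0, 0, 0.1, 0, 0, 0, 0, 0, 0, 0.1, 0, 0, 0, 0, 0, 0, 0.05, 0, 0, 0, 0, 0, 0, 0, 0, 0, 0, 0, 0, 0, 0, 0, 0, 0, 0, 0, 0, 0, 0, 0, 0, 0, 0, 0, 0, 0, 0, 0, 0, 0, 0, 0, 0, 0, 0, 0],
)

```text
time: 12.42
position: [634.1, 20.0, 67.8]
eef_rot: [-0.486, -3.103, -0.0]
contact_force: [-3.5, 0.4, 5.3]
width: -0.2
finger_force: 2.7
```

```bash
python3 chk.py
```

```text
tilt~ 34.4 Fz [-4.6  0.8  5. ] [634.1  19.9  67.9] 12.47
[(180, 244, 0.5), (207, 246, 0.51), (254, 248, 0.59), (275, 248, 0.61)]
```

Call:
carry_out(
  rows=[0, 0, 0, 0, 0, 0, 0, 0, 0, 0, 0, 0, 0, 0, 0, 0, 0, 0, 0, 0, 0, 0, 0, 0, 0, 0, 0, 0, 0, 0, 0, 0, 0, 0, 0],
)

```text
time: 12.93
position: [634.3, 19.9, 67.9]
eef_rot: [-0.486, -3.103, -0.0]
contact_force: [-3.8, 0.9, 4.8]
width: -0.1
finger_force: 2.8
```

```bash
python3 chk.py
```

```text
tilt~ 34.4 Fz [-3.3  0.1  6.7] [634.3  19.9  67.9] 12.98
[(181, 247, 0.47), (189, 246, 0.46), (250, 248, 0.51), (264, 247, 0.45), (278, 252, 0.67)]
```

The third weight is off and two remain in the trough (rows 181 and 189). I ease the bin back up.

Call:
carry_out(
  rows=[0, 0, -0.3, 0, 0, 0, 0, 0, 0, -0.3, 0, 0, 0, 0, 0, 0, -0.3, 0, 0, 0, 0, 0, 0, -0.3, 0, 0, 0, 0, 0, 0, -0.3, 0, 0, 0, 0, 0, 0, -0.3, 0, 0, 0, 0, 0, 0, -0.3, 0, 0, 0, 0, 0, 0, -0.3, 0, 0, 0, 0, 0, 0, -0.3, 0, 0, 0, 0, 0, 0, -1, 0, 0, 0, 0, 0, 0, -1, 0, 0, 0, 0, 0, 0, -1, 0, 0, 0, 0, 0],
)

```text
schema error: expected a multiple of 7 numbers
```

Call:
carry_out(
  rows=[0, 0, -1, 0, 0, 0, 0, 0, 0, -1, 0, 0, 0, 0, 0, 0, 0, 0, 0, 0, 0, 0, 0, 0, 0, 0, 0, 0, 0, 0, 0, 0, 0, 0, 0, 0, 0, 0, 0, 0, 0, 0],
)

```text
time: 13.53
position: [635.4, 19.7, 107.8]
eef_rot: [0.486, 3.102, 0.0]
contact_force: [2.3, -0.2, 3.5]
width: -0.1
finger_force: 2.0
```

```bash
python3 chk.py f1
```

```text
tilt~ 5.4 Fz [ 3.1 -0.3  3.9] [635.4  19.7 107.8] 13.58
[(181, 245, 0.66), (187, 247, 0.58), (256, 248, 0.44), (270, 251, 0.37), (275, 252, 0.57)]
```

View pics/f1.png

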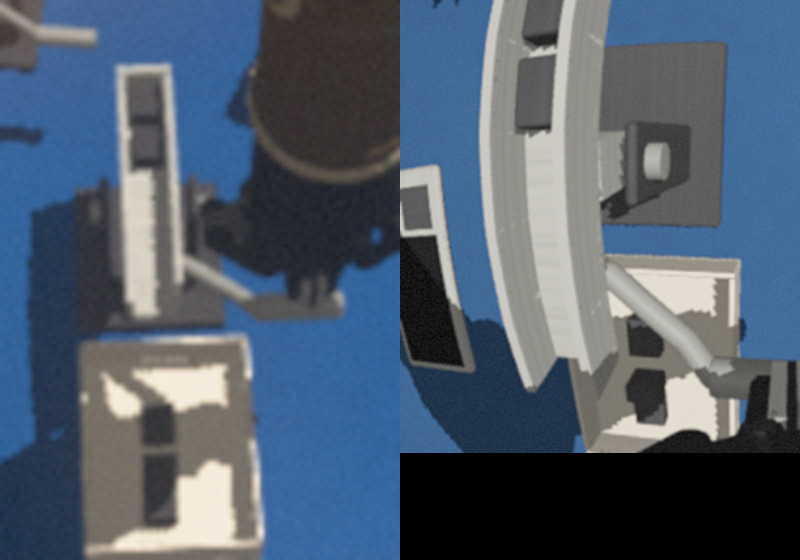

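One call was refused because I miscounted a row, but the other one lifted the bin safely. Two weights are still in the bin, and three are in the tray around scene px (249-252, 256-275). I lift clear.

Call:
carry_out(
  rows=[0, 0, -0.2, 0, 0, 0, 0, 0, 0, -0.3, 0, 0, 0, 0, 0, 0, -1, 0, 0, 0, 0, 0, 0, -1, 0, 0, 0, 0, 0, 0, -1, 0, 0, 0, 0, 0, 0, 0, 0, 0, 0, 0, 0, 0, 0, 0, 0, 0, 0, 0, 0, 0, 0, 0, 0, 0, 0, 0, 0, 0, 0, 0, 0, 0, 0, 0, 0, 0, 0, 0],
)

```text
time: 14.52
position: [633.6, 19.8, 176.7]
eef_rot: [-0.486, -3.102, 0.001]
contact_force: [0.5, 0.2, -0.5]
width: 0.2
finger_force: 0.0
```

```bash
python3 chk.py g1
```

```text
tilt~ -70.2 Fz [ 0.3  0.5 -0.7] [633.8  19.7 176.9] 14.57
[(180, 246, 0.61), (186, 245, 0.38), (259, 250, 0.57), (269, 249, 0.5), (277, 249, 0.54)]
```

View pics/g1.png

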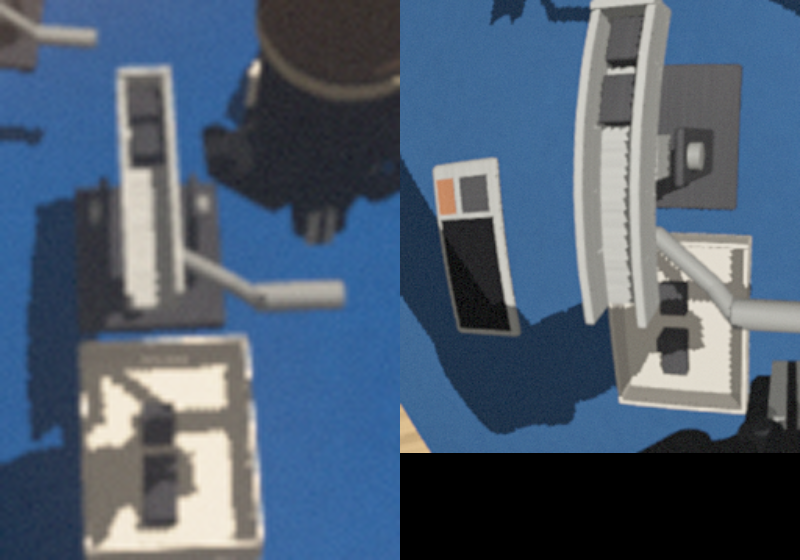

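The bin is back at rest with two weights in it, three lie in the tray, and the arm is clear.

```bash
python3 -c "
from plant import job
print(job.close_job())"
```

```text
the job is handed in; nothing more can be done
None
```

I metered three weights into the tray, let the bin back to rest with the other two still in it, and handed the job in with the arm clear; no verdict came back.

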